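Tip the bearing ball into the microscope's inspection well

ROBOT

A 6-joint arm with a two-finger parallel gripper is mounted at the origin on the work surface. World frame = base frame: x ahead of the robot, y to its left, z up, the work surface at z = 0. Lengths are in m, angles in rad, forces in N, time in s.
With the tool pointing down it reaches from about 0.35 to 0.925 m from the base axis. Payload 6.4 kg.
Tool frame: the origin (TCP) lies at the very end of the fingers, on their centre line; the grasp point (between the pads) lies 19 mm behind it; z points along the fingers, y is the line along which they close (so a half turn about z gives the same grasp; the last joint's range is limited). The gripper opens to 94 mm and grips with 3 to 60 N. Pads are 16 mm wide; open, the fingers measure 119 mm over their backs; the gripper's body (75 mm by 177 mm) begins 78 mm behind the grasp point.
Start: joints at [-1.358, 0.245, 1.558, -0, 1.339, -0.174], TCP at [0.245, -0.602, 0.205] pointing down, gripper open.
Joint ranges: [-3.13, 3.13], [-1.02, 2.26], [0.13, 2.54], [-0.95, 4.09], [0.21, 2.88], [-2.74, 2.74]. Speed limits (rad/s): [2.57, 2.57, 3.14, 3.14, 3.14, 3.14].

INTERFACE

Orientations are given as a unit quaternion [w, x, y, z].
In Python, from station import sense, optics, ticket, spotter gives the robot as it stands.
- The arm moves only by the tool move_arm, never from a script. Its argument "rows" is a list of rows, each a list of 2 entries, a list of its own where there are three numbers: the shift along the tool's x, y, z in m, then the turn, a rotation vector about the tool's x, y, z in degrees. A call has 1 to 12 rows; each row is the pose to reach, as a shift and turn from the pose commanded when the call began, along the tool's axes at that moment; what a row does not reach only later rows make up. A row lasts 1/10 s, in which the tool goes at most 50 mm and 8.59 degrees, less where a joint would pass 70% of its speed; a pose out of reach is approached as far as the arm can. A call with a gripper value outside its range is refused whole. "gripper" is the closure, from -1 (fully open) to 1 (shut), set as the call begins (left out, the last holds). The fingers move at their own pace and stop on an object; the grip force is fixed at half the most. Time passes only in rows, so rows that repeat a pose let the fingers close. It gives the time, the measured TCP pose, the force, the opening and the grip force at its end, in the units of the state.
- sense(): the state, without advancing time (a new reading comes with each control period).
- optics.get_image(name): name is "scene" or "top" or "wrist"; returns a dict with "frame" (400x640x3 uint8, red, green, blue), "depth" (400x640 float32, m along the optical axis (not along the pixel's ray), 0 where there is no reading), "intrinsics" (3x3 intrinsics, pixels), "rvec" (rotation vector, rad) and "tvec" (3), from world to camera coordinates, as OpenCV has them. Camera axes: x right, y down, z forward; pixel columns grow to the right and rows downward; lengths in m; the calibration is good to about 2 mm. A picture is of the moment at which its call begins.
- ticket.job_done(): hands the job in; it is judged then, once.
Trained networks look in the newest picture that a camera, given by its name, has taken for a name from the list of things; names that differ only in an ending like _2 or _b are one class to them, and where a whole thing is asked for, a point or a joint stands for the part that bears it (a point fixed in the world has none). Each returns a list of dicts, best first, with "conf" (0 to 1); they miss things now and then, are a little off and sometimes report something else, mostly with a low value. They report only what shows in the picture. A call takes as long as a camera call. They do not tell look-alikes from the thing itself.
- spotter.regions_of(camera, thing): "pixels" (400x640 bool, what is visible of it).
- spotter.pinpoint(camera, thing): "xyz" ([x, y, z] in m, in the coordinates of the camera as it stood for that picture, good to about 4 mm: a listed point, or the origin of a listed thing).
The state is a dict: "time": time; "q": joint angles; "joint_velocities": joint speeds; "tau": joint torques, N m; "tcp_pos": TCP position; "tcp_rot": TCP orientation; "ft_force": force on the tool from outside, world axes, zero at the start; "torque": the same for the moment, N m; "opening": opening from 0.0 (shut) to 1.0 (fully open); "grasp_force": force on a finger pad.
Only numpy, scipy, OpenCV 4.12 (cv2) and the standard library are available. Lean on these libraries where they do the work, as an engineer would, in place of code of your own. Each camera call takes 0.05 s, during which the arm holds its last target. There are 200 camera calls.

TASK

Swing the orange dust cover fully aside so that the round well in the aluminium block lies open. Then bring the blue specimen boat to the well, tip it spout-down to about 45 degrees with the spout just above the well, hold it there until the steel ball has rolled into the well and for a second more, and set the boat down upright, without dropping it, on the middle of the cork pad. Leave the cover open and do not disturb the red boat or anything else on the bench.

Things in the scene. Friction and masses are not known exactly. Their poses are not given: they have to be found in the camera images.
- blue_boat: Blue open-front boat holding the steel ball, loose, 60-130 g. Origin: centre of the underside; +x to the spout, z up. Pan x -43..43, 50 wide, from x = 5 tapering to 34 at the spout; floor and walls 3 thick, walls 20 high. Front open but for a white lip 2 above the floor: the ball leaves at about 37 degrees of spout-down tilt (turn about +y). Yellow handle at the back: see the grip point.
- blue_boat_spout (a point): Top middle of the white lip at the open front of the blue boat, at (43, 0, 5) in the boat's frame.
- blue_boat_grip (a point): Place to grip the yellow handle, on its centre line, at (-60, 0, 41) in the boat's frame. The straight handle is 14 wide (boat y) and 12 thick, leans back 30 degrees from vertical, away from the spout, and runs from (-43, 0, 12) at the rear wall to (-72, 0, 61).
- ball_center (a point): Centre of the polished steel ball, 20 in diameter, 33 g, lying loose in the blue boat (floor 3 above the boat's origin).
- port_block: Fixed aluminium block, 36 high. Origin on the bench under the well's centre; spans x -50..100, y -50..50 in its frame; its -x side faces the robot, turned by up to 0.45 rad. Well: round, 50 in diameter, 24 deep, open at the top. At its back right corner (88, -36) a lamp post, 10 in diameter, rises to 220 and carries the lamp head.
- well_mouth (a point): Centre of the well's mouth, in the block's top face, 36 above the bench.
- lamp_head (a point): Middle of the black lamp head, fixed to the block at (65, -28, 207) in the block's frame: a cylinder 30 in diameter and 45 long, nearly upright. Nothing may run into it; a hand leaning back towards the block's -x side passes clear of it.
- cover (a joint): Angle of the orange dust cover, rad: 0 = shut over the well (pointing from pin to the block's -y), growing anticlockwise from above, over the block's back (+x) edge; stop at 1.95; well wholly clear from 1.5. Friction 0.03 N m, no spring: stays where left. 4 thick, disc 58 in diameter centred 42 from the pin, underside 1 above the block.
- cover_knob (a point): Middle of the upright black round knob on the cover, 12 in diameter, 24 high, 60 from the pin; this point is 55 above the bench, the knob spans 41 to 65. It moves with the cover.
- cover_pin (a point): Pin of the cover, at (0, 42) in the block's frame, 41 above the bench; its axis is vertical.
- pad: Fixed cork pad, 120 x 120, 4 thick; origin under its centre, on the bench.
- red_boat: Red boat of the same shape with a black ball in it: leave alone. Origin and axes as for the blue boat.
- slide_box: White slide box with grey lid, 87 x 62 x 40 high, loose; origin under its centre. Leave alone.
- vial: Small amber vial, 28 in diameter, 55 high, standing loose; origin under its centre. Leave alone.
- dropper: White dropper bottle, 36 in diameter, 75 high, standing loose; origin under its centre. Leave alone.
- red_carton: Red carton, 70 x 45 x 30 high, loose; origin under its centre. Leave alone.
- brush: Brush lying on the bench, 160 long along its x; leave alone.
- mouse: Black computer mouse on a grey mat, 100 x 58 x 31 high; leave alone.
There are look-alikes about, which are no part of the job. There is more than one size of the port_block; the one meant has the size given above.

How it is judged:
By the outcome, as a careful person would: the job done as asked, in the order asked, and still so for the second after the job is handed in, with the robot touching nothing.
It also fails if it takes over 69 s, if anything falls off the work surface, if the arm or the gripper's body presses on something with over 40 N, if the wrist force passes 120 N, or if a joint passes its speed limit or range.

## Working session

There is one attempt and no reset: what is moved stays moved. The work goes in short steps, Python scripts to look and compute and a tool call to move; the robot and the scene stay as the last step left them, time stands still between calls to the robot, and variables do not carry over. Pictures are saved under pics/ and viewed, at most 10 in all, crops included, and the job is handed in when it is done.

Besides the shell and the picture viewer there is one more tool, called by a JSON object that holds its "name" and its "arguments", one argument or row to a line. move_arm: Moves the arm, as the interface text tells. Its arguments: {"type":"object","properties":{"rows":{"type":"array"},"gripper":{"type":"number"}},"required":["rows"]}

```bash
mkdir -p pics; cat > h.py <<'E'
import numpy as np, cv2
from scipy.spatial.transform import Rotation as R
from station import sense, optics, ticket, spotter
def cam(name):
    d=optics.get_image(name); M=cv2.Rodrigues(np.array(d['rvec'],float))[0]; d['M']=M; d['t']=np.array(d['tvec'],float).ravel(); return d
def w(d,p): return d['M'].T@(np.array(p)-d['t'])
def save(d,n): cv2.imwrite('pics/'+n,d['frame'][:,:,::-1])
def px2w(d,u,v):
    K=np.array(d['intrinsics']); z=d['depth'][int(v),int(u)]
    return w(d,z*(np.linalg.inv(K)@[u,v,1]))
def pts(d,mask):
    K=np.array(d['intrinsics']); v,u=np.where(mask&(d['depth']>0)); z=d['depth'][v,u]
    return ((np.linalg.inv(K)@np.c_[u,v,np.ones(len(u))].T*z).T-d['t'])@d['M']
E
python3 - <<'E'
from h import *
for c in ['scene','top']:
    d=cam(c); save(d,c+'0.png')
    for n in ['blue_boat','blue_boat_spout','blue_boat_grip','ball_center','red_boat','port_block','well_mouth','cover_pin','cover_knob','lamp_head','pad','dropper','vial','slide_box','red_carton','mouse','brush']:
        print(c,n,[(np.round(w(d,r['xyz']),3).tolist(),round(r['conf'],2)) for r in spotter.pinpoint(c,n)[:4]])
s=sense();print(s['time'],s['tcp_pos'],s['tcp_rot'],s['ft_force'])
E
```

```text
scene blue_boat [([0.627, 0.305, 0.0], 0.78)]
scene blue_boat_spout [([0.665, 0.302, 0.009], 0.88)]
scene blue_boat_grip [([0.565, 0.314, 0.038], 0.66)]
scene ball_center [([0.615, 0.302, 0.013], 0.49)]
scene red_boat [([0.449, -0.249, 0.001], 0.67), ([0.626, 0.304, 0.001], 0.51)]
scene port_block [([0.663, -0.193, 0.003], 0.92), ([0.391, -0.104, 0.0], 0.89), ([0.582, -0.012, 0.0], 0.56), ([0.624, 0.306, 0.001], 0.33)]
scene well_mouth [([0.664, -0.194, 0.026], 0.87), ([0.393, -0.113, 0.031], 0.73), ([0.587, -0.016, 0.035], 0.57), ([0.808, -0.019, 0.003], 0.34)]
scene cover_pin [([0.393, -0.079, 0.024], 0.94), ([0.59, 0.027, 0.043], 0.79), ([0.66, -0.168, 0.031], 0.6), ([0.604, -0.032, 0.054], 0.36)]
scene cover_knob [([0.604, -0.032, 0.057], 0.74), ([0.666, -0.204, 0.039], 0.66), ([0.401, -0.124, 0.041], 0.48)]
scene lamp_head [([0.443, -0.124, 0.146], 0.69), ([0.714, -0.204, 0.15], 0.66)]
scene pad [([0.448, 0.249, 0.002], 0.85)]
scene dropper [([0.805, 0.174, 0.001], 0.65), ([0.445, 0.249, 0.003], 0.59)]
scene vial [([0.38, 0.013, -0.002], 0.47)]
scene slide_box [([0.607, -0.317, 
[... 973 characters left out ...]
, 0.038], 0.63), ([0.601, -0.035, 0.056], 0.56)]
top lamp_head [([0.647, -0.045, 0.208], 0.91), ([0.439, -0.122, 0.144], 0.73), ([0.71, -0.206, 0.144], 0.69)]
top pad [([0.446, 0.248, -0.001], 0.74), ([0.448, -0.253, -0.002], 0.55)]
top dropper [([0.806, 0.175, 0.001], 0.53), ([0.65, -0.045, 0.21], 0.48)]
top vial [([0.376, 0.01, 0.001], 0.37)]
top slide_box [([0.608, -0.321, -0.0], 0.84)]
top red_carton [([0.801, -0.02, -0.001], 0.69)]
top mouse [([0.572, 0.481, 0.009], 0.58)]
top brush [([0.562, -0.467, -0.002], 0.64), ([0.584, -0.018, 0.037], 0.54)]
1.8 [ 0.24519537 -0.60199299  0.20547549] [6.26343784e-06 9.81358286e-01 1.92187187e-01 1.14169324e-05] [ 0.64880003 -0.19018308 -0.50675967]
```

View pics/top0.png

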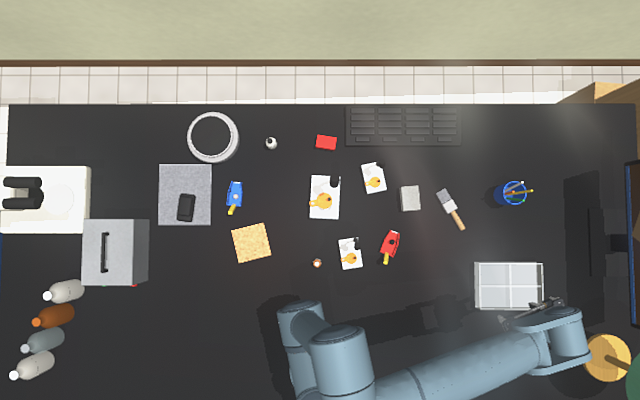

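View pics/scene0.png

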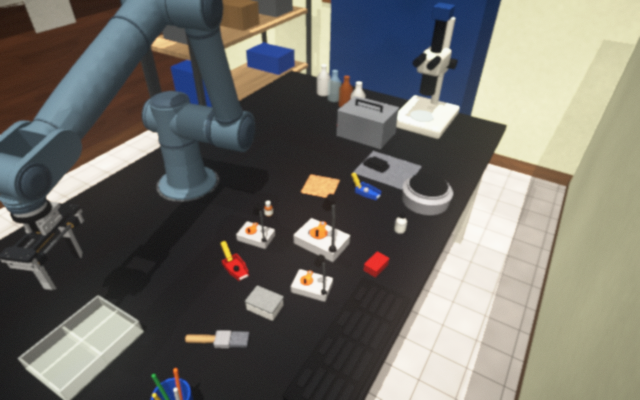

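The scene picture shows three blocks. The full-size one is in the middle, at top-image pixel (325,197), with its cover part open. The blue boat is at (235,195) and the pad at (251,243).

First I move to a leaning pre-pose near the knob.

```bash
cat >> h.py <<'E'
def wx(q): return R.from_quat([q[1],q[2],q[3],q[0]])
def leanrot(yhead,lean):  # tool y heading deg, hand leans back by lean away from heading yhead-90
    a,l=np.radians(yhead),np.radians(lean); f=a-np.pi/2
    y=np.array([np.cos(a),np.sin(a),0]); z=np.array([np.cos(f)*np.sin(l),np.sin(f)*np.sin(l),-np.cos(l)])
    return R.from_matrix(np.c_[np.cross(y,z),y,z])
def rel(p0,r0,p,r):
    return [np.round(r0.inv().apply(np.array(p)-p0),3).tolist(), np.round((r0.inv()*r).as_rotvec(degrees=True),1).tolist()]
def now():
    s=sense(); return np.array(s['tcp_pos']),wx(s['tcp_rot']),s
E
python3 - <<'E'
from h import *
p,r,s=now()
K=np.array([.602,-.034,.055]); G=leanrot(60,40); z=G.as_matrix()[:,2]
T=K+5e-3*np.array([.87,-.5,0]); T[2]=.052
print(T, 'pre',T-.12*z)
print(rel(p,r,[.40,-.30,.33],G)); print(rel(p,r,T-.12*z+[0,0,.08],G))
E
```

```text
[ 0.60635 -0.0365   0.052  ] pre [0.53954955 0.00206726 0.14392533]
[[0.257, -0.221, -0.125], [-44.3, -21.7, -121.6]]
[[0.5, -0.448, -0.018], [-44.3, -21.7, -121.6]]
```

{"name": "move_arm", "arguments": {
  "rows": [
    [[0.05,-0.04,-0.05],[-3,-1.5,-8]],
    [[0.08,-0.07,-0.08],[-6,-3,-16]],
    [[0.12,-0.1,-0.1],[-9,-4.4,-24.5]],
    [[0.16,-0.13,-0.12],[-12,-5.9,-33]],
    [[0.2,-0.17,-0.125],[-15,-7.3,-41]],
    [[0.23,-0.2,-0.125],[-18,-8.8,-49]],
    [[0.26,-0.22,-0.125],[-21,-10.2,-57]],
    [[0.29,-0.25,-0.125],[-24,-11.7,-65]],
    [[0.32,-0.28,-0.12],[-27,-13,-73]],
    [[0.35,-0.31,-0.11],[-30,-14.6,-81]],
    [[0.38,-0.34,-0.1],[-33,-16,-89]],
    [[0.41,-0.37,-0.08],[-36,-17.5,-97]]
  ],
  "gripper": -0.3
}}

```text
time: 3.0
tcp_pos: [0.4865, -0.1027, 0.2873]
tcp_rot: [0.292, 0.468, 0.831, -0.076]
ft_force: [0.2, -0.5, -0.8]
opening: 0.648
grasp_force: 0.0
```

```bash
python3 - <<'E'
from h import *
p,r,s=now(); print(s['time'],p,s['q'],s['opening'])
K=np.array([.602,-.034,.055]); G=leanrot(60,40); z=G.as_matrix()[:,2]
T=K+5e-3*np.array([.87,-.5,0]); T[2]=.052
print(rel(p,r,T-.12*z+[0,0,.05],G))
E
```

```text
3.0 [ 0.48651165 -0.10265677  0.28729453] [-0.28400326 -0.51301852  2.18409449 -0.33674438  0.94186707 -0.7039028 ] 0.6483906619181835
[[0.108, 0.088, 0.057], [-9.1, -3.8, -25.8]]
```

{"name": "move_arm", "arguments": {
  "rows": [
    [[0.03,0.022,0.015],[-2.3,-1,-6.5]],
    [[0.06,0.045,0.03],[-4.6,-1.9,-13]],
    [[0.085,0.07,0.045],[-6.9,-2.9,-19.5]],
    [[0.108,0.088,0.057],[-9.1,-3.8,-25.8]],
    [[0.108,0.088,0.057],[-9.1,-3.8,-25.8]],
    [[0.108,0.088,0.057],[-9.1,-3.8,-25.8]]
  ]
}}

```text
time: 3.6
tcp_pos: [0.539, 0.0001, 0.192]
tcp_rot: [0.327, 0.248, 0.908, -0.089]
ft_force: [-1.1, -0.3, 1.2]
opening: 0.649
grasp_force: 0.0
```

```bash
python3 - <<'E'
from h import *
p,r,s=now(); print(s['time'],p,s['q'],s['opening'])
d=cam('wrist'); save(d,'w1.png')
for c in ['wrist','top','scene']:
    if c!='wrist': d=cam(c)
    for n in ['port_block','well_mouth','cover_pin','cover_knob','lamp_head']:
        print(c,n,[(np.round(w(d,q['xyz']),4).tolist(),round(q['conf'],2)) for q in spotter.pinpoint(c,n)[:4]])
E
```

```text
3.6 [5.39031442e-01 1.02639575e-04 1.92027604e-01] [-0.05739653 -0.31029568  2.24760186 -0.51458653  0.63338384 -0.76576811] 0.6491079313631618
wrist port_block [([0.5847, -0.0117, -0.0003], 0.83), ([0.6594, -0.1952, 0.0014], 0.58)]
wrist well_mouth [([0.5854, -0.0152, 0.0381], 0.95), ([0.6638, -0.1982, 0.0252], 0.74), ([0.3927, -0.1114, 0.0263], 0.7)]
wrist cover_pin [([0.659, -0.1683, 0.0286], 0.81), ([0.5893, 0.0271, 0.0416], 0.78)]
wrist cover_knob [([0.3959, -0.1211, 0.0373], 0.69), ([0.5979, -0.0349, 0.054], 0.64), ([0.6696, -0.2104, 0.0405], 0.6), ([0.5884, 0.0285, 0.0423], 0.35)]
wrist lamp_head [([0.7131, -0.2048, 0.1443], 0.84), ([0.6533, -0.0483, 0.2104], 0.73), ([0.4457, -0.1238, 0.1399], 0.6)]
top port_block [([0.3943, -0.1074, 0.0022], 0.95), ([0.5817, -0.0179, -0.0001], 0.83), ([0.6661, -0.1963, 0.0015], 0.78)]
top well_mouth [([0.3922, -0.1119, 0.0237], 0.75), ([0.6597, -0.1958, 0.0242], 0.64), ([0.5878, -0.0186, 0.0366], 0.58)]
top cover_pin [([0.3894, -0.0816, 0.0289], 0.81), ([0.661, -0.1679, 0.0271], 0.74), ([0.5848, 0.0253, 0.0391], 0.63)]
top cover_knob [([0.6006, -0.0375, 0.0542], 0.8), ([0.3926, -0.1253, 0.0379], 0.58), ([0.6674, -0.2056, 0.0377], 0.56)]
top lamp_head [([0.7135, -0.2068, 0.1427], 0.81), ([0.6486, -0.0449, 0.2094], 0.78), ([0.4385, -0.1188, 0.1441], 0.63)]
scene port_block [([0.6628, -0.1923, 0.0008], 0.71), ([0.3927, -0.1068, -0.004], 0.63), ([0.4503, -0.2485, -0.0016], 0.61)]
scene well_mouth [([0.6604, -0.1968, 0.0254], 0.87), ([0.5844, -0.015, 0.0356], 0.72), ([0.3951, -0.1113, 0.0259], 0.55)]
scene cover_pin [([0.5892, 0.0279, 0.0415], 0.58), ([0.6575, -0.1664, 0.0283], 0.58), ([0.3877, -0.0829, 0.0246], 0.57)]
scene cover_knob [([0.6648, -0.2055, 0.041], 0.63), ([0.6016, -0.0285, 0.0555], 0.55)]
scene lamp_head [([0.6432, -0.0467, 0.2072], 0.91), ([0.7166, -0.2059, 0.1486], 0.9), ([0.5644, -0.4711, -0.0015], 0.63), ([0.8078, -0.0182, 0.0032], 0.46)]
```

View pics/w1.png

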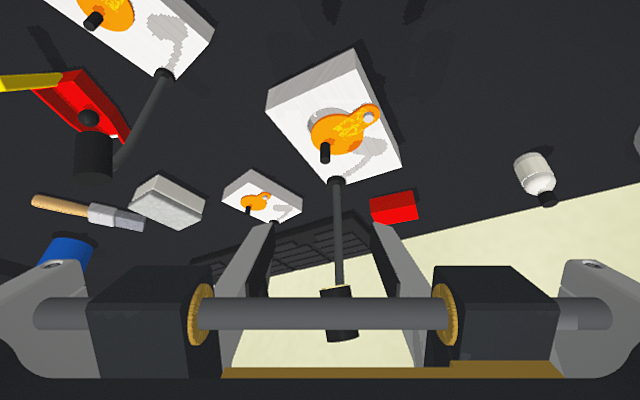

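```bash
python3 - <<'E'
from h import *
p,r,s=now()
pin=np.array([.588,.027,0]); yaw=-.058
G=leanrot(60,40); z=G.as_matrix()[:,2]
def T(a):
    k=pin+.06*np.array([np.sin(a+yaw),-np.cos(a+yaw),0])+5e-3*np.array([.87,-.5,0]); k[2]=.053; return k
print(T(.26))
for k in (.06,.03,0): print(rel(p,r,T(.26)-k*z,G))
print('arc from T(.26)')
for a in np.linspace(.26,1.87,17): print(round(a,2),rel(T(.26),G,T(a),G)[0])
E
```

```text
[ 0.60438774 -0.03428004  0.053     ]
[[0.032, 0.003, 0.094], [-0.3, -0.3, -0.3]]
[[0.032, 0.003, 0.124], [-0.3, -0.3, -0.3]]
[[0.032, 0.003, 0.154], [-0.3, -0.3, -0.3]]
arc from T(.26)
0.26 [0.0, 0.0, 0.0]
0.36 [-0.003, 0.004, 0.003]
0.46 [-0.006, 0.009, 0.005]
0.56 [-0.009, 0.014, 0.007]
0.66 [-0.011, 0.019, 0.009]
0.76 [-0.013, 0.025, 0.011]
0.86 [-0.014, 0.031, 0.012]
0.96 [-0.015, 0.036, 0.013]
1.06 [-0.015, 0.042, 0.013]
1.17 [-0.015, 0.049, 0.013]
1.27 [-0.015, 0.055, 0.012]
1.37 [-0.014, 0.06, 0.012]
1.47 [-0.012, 0.066, 0.01]
1.57 [-0.011, 0.072, 0.009]
1.67 [-0.008, 0.077, 0.007]
1.77 [-0.006, 0.082, 0.005]
1.87 [-0.003, 0.086, 0.002]
```

{"name": "move_arm", "arguments": {
  "rows": [
    [[0.016,0.002,0.03],[0,0,0]],
    [[0.032,0.003,0.064],[0,0,0]],
    [[0.032,0.003,0.094],[0,0,0]],
    [[0.032,0.003,0.115],[0,0,0]],
    [[0.032,0.003,0.135],[0,0,0]],
    [[0.032,0.003,0.147],[0,0,0]],
    [[0.032,0.003,0.154],[0,0,0]],
    [[0.032,0.003,0.154],[0,0,0]]
  ],
  "gripper": 0.1
}}

```text
time: 5.3
tcp_pos: [0.6042, -0.0347, 0.0522]
tcp_rot: [0.327, 0.247, 0.908, -0.089]
ft_force: [0.2, -0.0, -0.4]
opening: 0.448
grasp_force: 0.0
```

{"name": "move_arm", "arguments": {
  "rows": [
    [[0,0,0],[0,0,0]],
    [[0,0,0],[0,0,0]],
    [[0,0,0],[0,0,0]]
  ],
  "gripper": 0.48
}}

```text
time: 5.6
tcp_pos: [0.6044, -0.0343, 0.0536]
tcp_rot: [0.328, 0.247, 0.907, -0.089]
ft_force: [-0.4, 1.6, -0.4]
opening: 0.268
grasp_force: 0.0
```

```bash
python3 - <<'E'
from h import *
d=cam('wrist'); save(d,'w2.png')
E
```

```text
(no output)
```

View pics/w2.png

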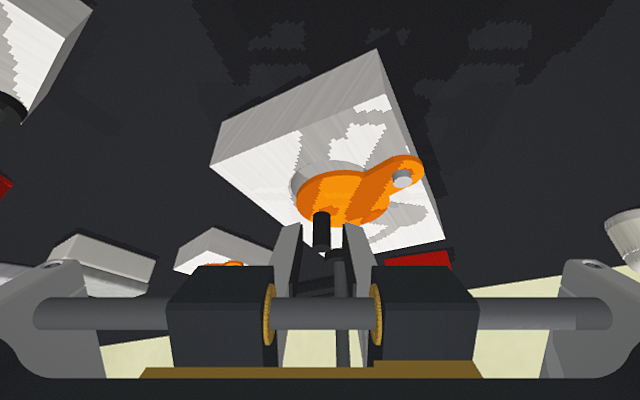

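The wrist picture shows the knob (322,232) between the fingertips at (290,225) and (358,225), so it is caged. Now I swing the cover along its arc.

{"name": "move_arm", "arguments": {
  "rows": [
    [[-0.003,0.004,0.003],[0,0,0]],
    [[-0.006,0.009,0.005],[0,0,0]],
    [[-0.009,0.014,0.007],[0,0,0]],
    [[-0.011,0.019,0.009],[0,0,0]],
    [[-0.013,0.025,0.011],[0,0,0]],
    [[-0.014,0.031,0.012],[0,0,0]],
    [[-0.015,0.036,0.013],[0,0,0]],
    [[-0.015,0.042,0.013],[0,0,0]],
    [[-0.015,0.049,0.013],[0,0,0]],
    [[-0.015,0.055,0.012],[0,0,0]],
    [[-0.014,0.06,0.012],[0,0,0]],
    [[-0.014,0.06,0.012],[0,0,0]]
  ]
}}

```text
time: 6.85
tcp_pos: [0.6508, 0.0088, 0.0526]
tcp_rot: [0.328, 0.246, 0.908, -0.088]
ft_force: [-0.1, -0.3, -0.1]
opening: 0.26
grasp_force: 0.0
```

```bash
python3 - <<'E'
from h import *
d=cam('wrist')
print([(np.round(w(d,q['xyz']),4).tolist(),round(q['conf'],2)) for q in spotter.pinpoint('wrist','cover_knob')[:4]])
p,r,s=now()
pin=np.array([.588,.027,0]); yaw=-.058
G=leanrot(60,40)
def T(a):
    k=pin+.06*np.array([np.sin(a+yaw),-np.cos(a+yaw),0])+5e-3*np.array([.87,-.5,0]); k[2]=.053; return k
for a in np.arange(1.47,1.92,.07): print(round(a,2),rel(p,r,T(a),G))
E
```

```text
[([0.6711, -0.2099, 0.0358], 0.64), ([0.6406, 0.0034, 0.0535], 0.58)]
1.47 [[0.002, 0.006, -0.002], [-0.2, -0.3, -0.3]]
1.54 [[0.003, 0.01, -0.003], [-0.2, -0.3, -0.3]]
1.61 [[0.004, 0.014, -0.004], [-0.2, -0.3, -0.3]]
1.68 [[0.006, 0.018, -0.006], [-0.2, -0.3, -0.3]]
1.75 [[0.008, 0.021, -0.007], [-0.2, -0.3, -0.3]]
1.82 [[0.01, 0.024, -0.009], [-0.2, -0.3, -0.3]]
1.89 [[0.012, 0.027, -0.011], [-0.2, -0.3, -0.3]]
```

Knob is following. I push on to about 1.9, then back off along the tool axis.

{"name": "move_arm", "arguments": {
  "rows": [
    [[0.002,0.006,-0.002],[0,0,0]],
    [[0.003,0.01,-0.003],[0,0,0]],
    [[0.004,0.014,-0.004],[0,0,0]],
    [[0.006,0.018,-0.006],[0,0,0]],
    [[0.008,0.021,-0.007],[0,0,0]],
    [[0.01,0.024,-0.009],[0,0,0]],
    [[0.012,0.027,-0.011],[0,0,0]],
    [[0.013,0.029,-0.011],[0,0,0]],
    [[0.013,0.029,-0.011],[0,0,0]],
    [[0.013,0.029,-0.011],[0,0,0]]
  ]
}}

```text
time: 7.95
tcp_pos: [0.6507, 0.0417, 0.0528]
tcp_rot: [0.328, 0.247, 0.908, -0.089]
ft_force: [0.8, 0.1, 0.1]
opening: 0.265
grasp_force: 0.0
```

{"name": "move_arm", "arguments": {
  "rows": [
    [[0,-0.003,0],[0,0,0]],
    [[0,-0.003,0],[0,0,0]],
    [[0,-0.003,0],[0,0,0]]
  ],
  "gripper": 0.2
}}

```text
time: 8.25
tcp_pos: [0.649, 0.0387, 0.0528]
tcp_rot: [0.328, 0.247, 0.908, -0.089]
ft_force: [0.0, 0.5, -0.1]
opening: 0.399
grasp_force: 0.0
```

{"name": "move_arm", "arguments": {
  "rows": [
    [[0,0,-0.01],[0,0,0]],
    [[0,0,-0.03],[0,0,0]],
    [[0,0,-0.06],[0,0,0]],
    [[0,0,-0.1],[0,0,0]],
    [[0,0,-0.14],[0,0,0]],
    [[0,0,-0.18],[0,0,0]],
    [[0,0,-0.18],[0,0,0]]
  ]
}}

```text
time: 8.95
tcp_pos: [0.5506, 0.0993, 0.1972]
tcp_rot: [0.332, 0.246, 0.907, -0.086]
ft_force: [1.0, -0.9, -0.1]
opening: 0.4
grasp_force: 0.0
```

```bash
python3 - <<'E'
from h import *
p,r,s=now()
A={}
for c in ['wrist','top','scene']:
    d=cam(c)
    for n in ['cover_knob','blue_boat','blue_boat_spout','blue_boat_grip','ball_center','pad']:
        print(c,n,[(np.round(w(d,q['xyz']),4).tolist(),round(q['conf'],2)) for q in spotter.pinpoint(c,n)[:4]])
    if c!='scene':
        for n in ['blue_boat','pad']:
            m=spotter.regions_of(c,n)
            if m: 
                P=pts(d,m[0]['pixels']); print(n,m[0]['conf'],len(P),P.min(0),P.max(0),P.mean(0))
E
```

```text
wrist cover_knob [([0.6723, -0.2072, 0.039], 0.89), ([0.6447, 0.0366, 0.0539], 0.88), ([0.3961, -0.1193, 0.0369], 0.85)]
wrist blue_boat [([0.6212, 0.3031, -0.0008], 0.6)]
wrist blue_boat_spout [([0.6663, 0.3015, 0.0033], 0.98)]
wrist blue_boat_grip []
wrist ball_center [([0.612, 0.3013, 0.0138], 0.81)]
wrist pad [([0.5856, -0.0232, 0.0403], 0.19)]
blue_boat 0.9 3911 [ 0.58306375  0.27920953 -0.00221945] [0.6863027  0.34255283 0.02152354] [0.63150364 0.30511741 0.00811111]
pad 0.64 1257 [ 4.98250196e-01 -5.22483902e-01 -3.36895580e-04] [ 0.63931596 -0.34705422  0.04045616] [ 0.57043267 -0.45514413  0.01508425]
top cover_knob [([0.6652, -0.2069, 0.0378], 0.59), ([0.6464, 0.0395, 0.0552], 0.52), ([0.3956, -0.1245, 0.0346], 0.41)]
top blue_boat [([0.6253, 0.3067, -0.0024], 0.62), ([0.6052, -0.3224, -0.0046], 0.35)]
top blue_boat_spout [([0.6694, 0.2988, 0.0063], 0.75)]
top blue_boat_grip [([0.5588, 0.3101, 0.0414], 0.56), ([0.3756, 0.011, 0.0001], 0.28)]
top ball_center [([0.6108, 0.3003, 0.0127], 0.6), ([0.6677, 0.3019, 0.0083], 0.56)]
top pad [([0.443, 0.2456, -0.0018], 0.55)]
blue_boat 0.83 392 [ 0.55020595  0.28042778 -0.00581649] [0.66889991 0.34054407 0.06753151] [0.61541599 0.30833739 0.01151762]
pad 0.22 369 [ 0.50248418 -0.50763193 -0.0039828 ] [ 0.63791057 -0.41434868  0.03007849] [ 0.58013924 -0.45808776  0.01792882]
scene cover_knob [([0.6488, 0.0376, 0.0503], 0.7), ([0.4012, -0.1216, 0.0426], 0.57), ([0.6682, -0.2068, 0.0392], 0.47)]
scene blue_boat [([0.6258, 0.3015, -0.0005], 0.66)]
scene blue_boat_spout [([0.6649, 0.2996, 0.0115], 0.52)]
scene blue_boat_grip [([0.562, 0.3148, 0.0385], 0.89)]
scene ball_center [([0.6152, 0.3023, 0.0145], 0.35)]
scene pad [([0.4442, 0.2517, 0.0012], 0.92)]
```

```bash
cat >> h.py <<'E'
def boat_tcp(o,h,tilt=0,lean=45):
    """TCP pose for boat origin o, heading h, spout-down tilt"""
    B=R.from_euler('ZY',[h,tilt],degrees=True)
    T0=leanrot(90,lean); g=np.array([-.0625,0,.0453])+.019*T0.as_matrix()[:,2]
    return np.array(o)+B.apply(g), B*T0
E
python3 - <<'E'
from h import *
p,r,s=now()
T,G=boat_tcp([.6248,.3048,0],-5.7); z=G.as_matrix()[:,2]
print(T); print(rel(p,r,T-.1*z+[0,0,.03],G))
E
```

```text
[0.57597763 0.30967312 0.03186497]
[[0.153, 0.167, -0.05], [-16.6, -5.2, -18.3]]
```

{"name": "move_arm", "arguments": {
  "rows": [
    [[0.02,0.02,-0.02],[-3,-1,-3.5]],
    [[0.045,0.045,-0.04],[-6,-2,-7]],
    [[0.07,0.075,-0.05],[-9,-3,-10.5]],
    [[0.1,0.105,-0.055],[-12,-4,-14]],
    [[0.125,0.135,-0.055],[-15,-5,-17]],
    [[0.145,0.16,-0.05],[-16.6,-5.2,-18.3]],
    [[0.153,0.167,-0.05],[-16.6,-5.2,-18.3]],
    [[0.153,0.167,-0.05],[-16.6,-5.2,-18.3]],
    [[0.153,0.167,-0.05],[-16.6,-5.2,-18.3]]
  ],
  "gripper": -0.1
}}

```text
time: 11.1
tcp_pos: [0.5063, 0.316, 0.1368]
tcp_rot: [0.379, 0.046, 0.924, -0.019]
ft_force: [0.9, -0.2, -0.7]
opening: 0.546
grasp_force: 0.0
```

```bash
python3 - <<'E'
from h import *
p,r,s=now(); print(p,s['q'])
for i in range(2):
  d=cam('wrist')
  for n in ['blue_boat','blue_boat_spout','blue_boat_grip','ball_center','pad']:
    print(n,[(np.round(w(d,q['xyz']),4).tolist(),round(q['conf'],2)) for q in spotter.pinpoint('wrist',n)[:2]])
save(d,'w3.png')
# yellow handle points
f=d['frame'].astype(int); P=pts(d,(f[...,0]>150)&(f[...,1]>120)&(f[...,2]<70)); P=P[(np.abs(P[:,1]-.31)<.06)&(np.abs(P[:,0]-.57)<.06)&(P[:,2]<.08)]
for lo in np.arange(.01,.07,.01):
    q=P[(P[:,2]>lo)&(P[:,2]<lo+.01)]
    if len(q)>5: print(round(lo+.005,3),len(q),q.mean(0).round(4),q.min(0).round(4),q.max(0).round(4))
T,G=boat_tcp([.6248,.3048,0],-5.7); print(rel(p,r,T,G))
E
```

```text
[0.50629426 0.31595216 0.13680721] [ 0.57452012 -0.01114106  2.13896817 -0.94674884  0.56935155 -0.18948011]
blue_boat [([0.6233, 0.305, -0.0014], 0.76), ([0.802, -0.0272, -0.0028], 0.54)]
blue_boat_spout [([0.6631, 0.3004, 0.0031], 0.72), ([0.5891, -0.0195, 0.0385], 0.58)]
blue_boat_grip [([0.5631, 0.3091, 0.0372], 0.74)]
ball_center [([0.6124, 0.3055, 0.0078], 0.42)]
pad [([0.4446, 0.2501, 0.0014], 0.66)]
blue_boat [([0.622, 0.3057, 0.001], 0.87)]
blue_boat_spout [([0.6648, 0.2999, 0.0046], 0.86), ([0.4456, 0.2482, 0.0029], 0.56)]
blue_boat_grip [([0.5633, 0.3133, 0.0346], 0.96), ([0.5857, -0.015, 0.0011], 0.69)]
ball_center [([0.6154, 0.3031, 0.0139], 0.36)]
pad [([0.4466, 0.2493, 0.0008], 0.92)]
0.015 47 [0.5707 0.3095 0.0149] [0.5679 0.3035 0.0102] [0.5734 0.3153 0.0198]
0.025 56 [0.5649 0.3101 0.0251] [0.5615 0.3042 0.0202] [0.5683 0.3165 0.03  ]
0.035 55 [0.5592 0.3107 0.035 ] [0.5563 0.3049 0.0301] [0.5621 0.3168 0.0399]
0.045 69 [0.5533 0.3112 0.0451] [0.55   0.3047 0.04  ] [0.557  0.3173 0.05  ]
0.055 111 [0.548  0.3117 0.0562] [0.5451 0.3056 0.05  ] [0.5515 0.3176 0.06  ]
0.065 93 [0.5517 0.3113 0.0617] [0.5468 0.3052 0.06  ] [0.5555 0.3173 0.0639]
[[0.024, 0.001, 0.124], [0.0, -0.5, -0.0]]
```

View pics/w3.png

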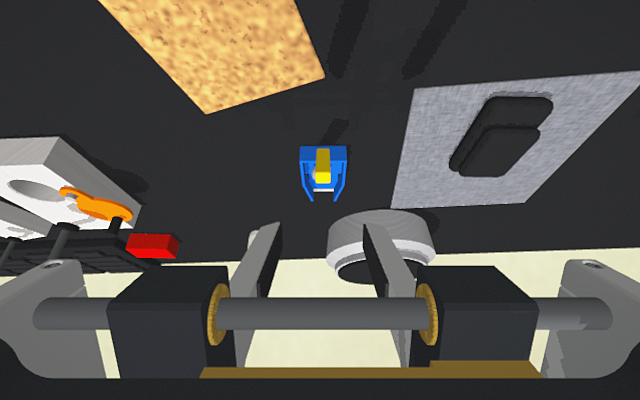

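```bash
cat > kin.py <<'E'
from h import *
from scipy.optimize import least_squares
S=[([-1.358,.245,1.558,0,1.339,-.174],[.24519537,-.60199299,.20547549],[0,.98135829,.192187187,0]),
([-0.28400326,-0.51301852,2.18409449,-0.33674438,0.94186707,-0.7039028],[0.48651165,-0.10265677,0.28729453],[.292,.468,.831,-.076]),
([-0.05739653,-0.31029568,2.24760186,-0.51458653,0.63338384,-0.76576811],[.539031442,1.02639575e-4,.192027604],[.327,.248,.908,-.089]),
([0.57452012,-0.01114106,2.13896817,-0.94674884,0.56935155,-0.18948011],[0.50629426,0.31595216,0.13680721],[.379,.046,.924,-.019])]
def fk(q,k):
    A=R.from_euler('Z',q[0]); B=A*R.from_euler('Y',q[1]); C=B*R.from_euler('Y',q[2]); W=C*R.from_euler('ZYZ',q[3:6]); W=W*R.from_euler('Z',np.pi/2)
    return A.apply([k[0],0,k[1]])+B.apply([0,0,k[2]])+C.apply([k[3],0,k[4]])+W.apply([0,0,k[5]]),W
ks=least_squares(lambda k:np.concatenate([fk(q,k)[0]-p for q,p,_ in S]+[np.array([k[0]*.001,k[3]*.001])]),[0,.3,.4,0,.4,.2]).x
lo=np.array([-3.13,-1.02,.13,-.95,.21,-2.74]); hi=np.array([3.13,2.26,2.54,4.09,2.88,2.74])
def ik(p,r,q0):
    f=lambda q:np.concatenate([(fk(q,ks)[0]-p)*5,(fk(q,ks)[1].inv()*r).as_rotvec()])
    s=least_squares(f,np.clip(q0,lo+.01,hi-.01),bounds=(lo,hi)); return s.x,s.cost
E
python3 - <<'E'
from kin import *
print(ks)
for q,p,o in S:
    P,W=fk(q,ks); print((P-p).round(4),np.degrees((W.inv()*wx(o)).magnitude()).round(2))
q0=S[3][0]
for lean in (20,25,30,35,40,45):
    r1=[]
    q,c=ik(*boat_tcp([.6248,.3048,0],-5.7,0,lean),q0); print('pick',lean,q.round(2),round(c,5))
    q,c=ik(*boat_tcp([.6248,.3048,.12],-5.7,0,lean),q0); print('lift',lean,q.round(2),round(c,5))
    well=np.array([.5855,-.0155,.05])
    for h in (-30,-15,0):
      B=R.from_euler('ZY',[h,45],degrees=True); o=well-B.apply([.043,0,.005])
      q,c=ik(*boat_tcp(o,h,45,lean),S[2][0]); print(' pour',h,q.round(2),round(c,5))
      B=R.from_euler('Z',h,degrees=True); o=well-B.apply([.043,0,.005])+[0,0,.02]
      q,c=ik(*boat_tcp(o,h,0,lean),S[2][0]); print(' pre ',h,q.round(2),round(c,5))
    for h in (-30,-10,0,15,30,60):
      q,c=ik(*boat_tcp([.4455,.249,.004],h,0,lean),q0); print('  place',h,q.round(2),round(c,5))
E
```

```text
[ 0.26939008 -0.01573219  0.1605024  -0.15096722  0.3037167  -0.02397795]
[-0.1103 -0.0222  0.0355] 0.02
[-0.0089 -0.0301 -0.0238] 0.03
[ 0.0049 -0.0244 -0.0044] 0.07
[-0.015   0.0146 -0.0074] 0.08
pick 20 [ 0.49  0.45  1.96 -0.43  0.48 -0.62] 0.0
lift 20 [ 0.49  0.3   1.78 -0.27  0.8  -0.82] 0.0
 pour -30 [ 0.03 -0.48  2.54  0.23  1.46 -1.08] 0.00032
 pre  -30 [ 0.06 -0.36  2.54 -0.31  0.66 -0.77] 0.0229
 pour -15 [ 0.   -0.49  2.54  0.11  1.51 -1.34] 0.00152
 pre  -15 [ 0.02 -0.37  2.54 -0.16  0.61 -1.18] 0.03383
 pour 0 [-0.03 -0.49  2.54 -0.01  1.52 -1.6 ] 0.00204
 pre  0 [-0.03 -0.38  2.54  0.02  0.6  -1.62] 0.03744
  place -30 [ 0.59 -0.13  2.54 -0.57  0.6  -0.  ] 0.07263
  place -10 [ 0.57 -0.14  2.54 -0.52  0.48 -0.39] 0.09988
  place 0 [ 0.56 -0.14  2.54 -0.45  0.42 -0.63] 0.11138
  place 15 [ 0.54 -0.14  2.54 -0.26  0.36 -1.07] 0.12345
  place 30 [ 0.51 -0.14  2.54  0.02  0.34 -1.6 ] 0.12742
  place 60 [ 0.46 -0.14  2.54  0.47  0.43 -2.55] 0.1097
pick 25 [ 0.49  0.46  1.93 -0.58  0.44 -0.49] 0.0
lift 25 [ 0.49  0.31  1.75 -0.36  0.74 -0.76] 0.0
 pour -30 [ 0.03 -0.47  2.54 
[... 3024 characters left out ...]
48  0.38  1.65 -0.8   0.57 -0.42] 0.0
 pour -30 [ 0.01 -0.4   2.5   0.    1.04 -1.03] 0.0
 pre  -30 [ 0.04 -0.39  2.54 -0.95  0.47 -0.25] 0.00942
 pour -15 [-0.01 -0.43  2.52 -0.    1.05 -1.32] 0.0
 pre  -15 [ 0.01 -0.39  2.54 -0.75  0.28 -0.65] 0.01488
 pour 0 [-0.03 -0.44  2.53  0.    1.05 -1.6 ] 0.0
 pre  0 [-0.03 -0.4   2.54  0.11  0.21 -1.7 ] 0.01693
  place -30 [ 0.57 -0.22  2.54 -0.95  0.73  0.23] 0.07207
  place -10 [ 0.55 -0.24  2.54 -0.95  0.48 -0.08] 0.09064
  place 0 [ 0.54 -0.24  2.54 -0.95  0.35 -0.22] 0.09385
  place 15 [ 0.53 -0.24  2.54 -0.95  0.21 -0.43] 0.09399
  place 30 [ 0.51 -0.28  2.54  0.25  0.21 -1.83] 0.10976
  place 60 [ 0.48 -0.26  2.54  0.82  0.35 -2.74] 0.10406
```

```bash
python3 - <<'E'
s=open('kin.py').read()
a=s.index('def fk'); b=s.index('lo=')
s=s[:a]+'''def frames(q):
    A=R.from_euler('Z',q[0]); B=A*R.from_euler('Y',q[1]); C=B*R.from_euler('Y',q[2]); W=C*R.from_euler('ZYZ',q[3:6])*R.from_euler('Z',np.pi/2)
    return A,B,C,W
IDX=[(0,0),(0,2),(1,0),(1,2),(2,0),(2,2),(3,2)]
def J(q):
    F=frames(q); return np.c_[tuple(F[i].as_matrix()[:,j] for i,j in IDX)]
reg=1e-3
prior=np.array([0,.2,0,.4,0,.4,.2])
ks=prior+np.linalg.lstsq(np.r_[np.vstack([J(q) for q,_,_ in S]),reg*np.eye(7)],np.r_[np.concatenate([np.array(p)-J(q)@prior for q,p,_ in S]),np.zeros(7)],rcond=None)[0]
def fk(q,k): return J(q)@k,frames(q)[3]
'''+s[b:]
open('kin.py','w').write(s)
E
python3 - <<'E'
from kin import *
print(ks.round(4))
for q,p,o in S: print((fk(q,ks)[0]-p).round(4))
E
```

```text
[ 0.2527 -0.0254  0.0828  0.1467 -0.1309  0.2493 -0.0402]
[-0.1098 -0.0248  0.0015]
[-0.0098 -0.0253 -0.0061]
[ 0.0043 -0.0196  0.0113]
[-0.0184  0.0208 -0.0067]
```

```bash
sed -i 's/IDX=\[/IDX=[(0,1),/; s/prior=np.array(\[/prior=np.array([.1,/; s/np.eye(7)/np.eye(8)/; s/np.zeros(7)/np.zeros(8)/' kin.py
python3 - <<'E'
from kin import *
print(ks.round(4))
for q,p,o in S: print((fk(q,ks)[0]-p).round(4))
E
```

```text
[ 1.125e-01  1.000e-04  2.733e-01 -0.000e+00  4.199e-01  6.630e-02
  5.689e-01  2.798e-01]
[ 0.  0. -0.]
[ 0. -0.  0.]
[-0. -0. -0.]
[-0.  0.  0.]
```

```bash
python3 - <<'E'
from kin import *
q0=S[3][0]
def show(n,q,c): print(n,q.round(2), 'FAIL' if c>1e-5 else '')
for lean in (25,30,35,40):
    print('LEAN',lean)
    show('pick',*ik(*boat_tcp([.6248,.3048,0],-5.7,0,lean),q0)); show('lift',*ik(*boat_tcp([.6248,.3048,.12],-5.7,0,lean),q0))
    well=np.array([.5855,-.0155,.05])
    for h in (-30,-15,0):
      B=R.from_euler('ZY',[h,45],degrees=True); o=well-B.apply([.043,0,.005])
      show(' pour %d'%h,*ik(*boat_tcp(o,h,45,lean),S[2][0]))
      B=R.from_euler('Z',h,degrees=True); o=well-B.apply([.043,0,.005])+[0,0,.02]
      show(' pre %d'%h,*ik(*boat_tcp(o,h,0,lean),S[2][0]))
    for h in (-60,-45,-30,-10,0,15,30,45,60):
      show('  place %d'%h,*ik(*boat_tcp([.4455,.249,.004],h,0,lean),q0))
E
```

```text
LEAN 25
pick [ 0.41  0.31  1.9  -0.39  0.58 -0.77] 
lift [ 0.41  0.12  1.87 -0.3   0.79 -0.89] 
 pour -30 [-0.24  0.27  1.69  0.1   1.51 -1.31] 
 pre -30 [-0.05 -0.16  2.25 -0.31  0.68 -0.89] 
 pour -15 [-0.22  0.28  1.68  0.01  1.53 -1.53] 
 pre -15 [-0.19 -0.25  2.33 -0.05  0.63 -1.47] 
 pour 0 [-0.2   0.28  1.68 -0.07  1.52 -1.76] 
 pre 0 [-0.35 -0.28  2.35  0.24  0.67 -2.08] 
  place -60 [ 0.63  0.26  1.95 -0.51  1.04  0.39] 
  place -45 [ 0.62  0.17  2.06 -0.55  0.91  0.18] 
  place -30 [ 0.59  0.07  2.17 -0.57  0.78 -0.07] 
  place -10 [ 0.5  -0.07  2.31 -0.48  0.6  -0.53] 
  place 0 [ 0.43 -0.13  2.37 -0.36  0.53 -0.87] 
  place 15 [ 0.3  -0.2   2.43 -0.04  0.48 -1.5 ] 
  place 30 [ 0.16 -0.23  2.45  0.3   0.53 -2.16] 
  place 45 [ 0.04 -0.2   2.42  0.5   0.64 -2.67] 
  place 60 [ 0.06 -0.12  2.33  0.37  0.74 -2.74] FAIL
LEAN 30
pick [ 0.43  0.3   1.94 -0.55  0.51 -0.61] 
lift [ 0.43  0.1   1.91 -0.4   0.71 -0.79] 
 pour -30 [-0.23  0.22  1.74  0.08  1.43 -1.3 ] 
 pre -30 [-0.03 -0.18  2.29 -0.43  0.6  -0.77] 
 pour -15 [-0.22  0.23  1.73  0.01  1.44 -1.53] 
 pre -15 [-0.19 -0
[... 1599 characters left out ...]
.19  2.36 -0.8   0.48 -0.39] 
 pour -15 [-0.22  0.12  1.84  0.    1.27 -1.53] 
 pre -15 [-0.18 -0.34  2.47 -0.17  0.32 -1.35] 
 pour 0 [-0.23  0.12  1.84 -0.02  1.27 -1.79] 
 pre 0 [-0.42 -0.39  2.51  0.64  0.45 -2.49] 
  place -60 [ 0.73  0.37  1.9  -0.75  1.17  0.62] 
  place -45 [ 0.74  0.26  2.04 -0.86  1.01  0.5 ] 
  place -30 [ 0.71  0.14  2.19 -0.95  0.83  0.34] FAIL
  place -10 [ 0.58 -0.07  2.37 -0.95  0.53 -0.05] FAIL
  place 0 [ 0.49 -0.15  2.47 -0.95  0.36 -0.26] FAIL
  place 15 [ 0.32 -0.26  2.54 -0.24  0.21 -1.29] FAIL
  place 30 [ 0.12 -0.26  2.54  0.77  0.35 -2.64] FAIL
  place 45 [ 0.06 -0.29  2.51  0.66  0.51 -2.74] FAIL
  place 60 [ 0.07 -0.21  2.41  0.49  0.63 -2.74] FAIL
```

```bash
sed -i 's/lean=45/lean=30/' h.py; python3 - <<'E'
from h import *
p,r,s=now()
T,G=boat_tcp([.6235,.305,0],-5.5); z=G.as_matrix()[:,2]
print(T)
for k in (.1,.06,.03,0): print(rel(p,r,T-k*z,G))
E
```

```text
[0.570744   0.31007982 0.02884552]
[[0.003, 0.0, 0.025], [-0.1, 14.5, -0.2]]
[[0.013, 0.0, 0.064], [-0.1, 14.5, -0.2]]
[[0.021, 0.0, 0.093], [-0.1, 14.5, -0.2]]
[[0.028, 0.0, 0.122], [-0.1, 14.5, -0.2]]
```

{"name": "move_arm", "arguments": {
  "rows": [
    [[0.001,0,0.01],[0,5,0]],
    [[0.003,0,0.025],[0,10,0]],
    [[0.008,0,0.045],[0,14.5,0]],
    [[0.013,0,0.064],[0,14.5,0]],
    [[0.017,0,0.08],[0,14.5,0]],
    [[0.021,0,0.093],[0,14.5,0]],
    [[0.025,0,0.108],[0,14.5,0]],
    [[0.028,0,0.122],[0,14.5,0]],
    [[0.028,0,0.122],[0,14.5,0]],
    [[0.028,0,0.122],[0,14.5,0]]
  ]
}}

```text
time: 12.7
tcp_pos: [0.5707, 0.3099, 0.029]
tcp_rot: [0.258, 0.048, 0.965, -0.013]
ft_force: [-0.2, -1.4, -0.5]
opening: 0.553
grasp_force: 0.0
```

{"name": "move_arm", "arguments": {
  "rows": [
    [[0,0,0],[0,0,0]],
    [[0,0,0],[0,0,0]],
    [[0,0,0],[0,0,0]],
    [[0,0,0],[0,0,0]],
    [[0,0,0],[0,0,0]],
    [[0,0,0],[0,0,0]]
  ],
  "gripper": 1
}}

```text
time: 13.3
tcp_pos: [0.5709, 0.31, 0.0294]
tcp_rot: [0.258, 0.048, 0.965, -0.012]
ft_force: [-0.7, -0.3, 1.8]
opening: 0.146
grasp_force: 30.0
```

```bash
python3 - <<'E'
from h import *
p,r,s=now(); print(p,s['opening'],s['grasp_force'],s['ft_force'],s['q'],s['time'])
d=cam('wrist'); save(d,'w4.png')
for n in ['blue_boat','blue_boat_spout','blue_boat_grip','ball_center']:
    print(n,[(np.round(w(d,q['xyz']),4).tolist(),round(q['conf'],2)) for q in spotter.pinpoint('wrist',n)[:2]])
E
```

```text
[0.57092126 0.31003455 0.02936332] 0.14559878234365906 30.00042825937271 [-0.67403777 -0.26657461  1.77368444] [ 0.4330937   0.29300985  1.94381447 -0.54752996  0.50708144 -0.60928109] 13.3
blue_boat [([0.6243, 0.3025, -0.0009], 0.96)]
blue_boat_spout [([0.6654, 0.3016, 0.0031], 0.7)]
blue_boat_grip [([0.5614, 0.3119, 0.0397], 0.83)]
ball_center []
```

```bash
cat > plan.py <<'E'
from kin import *
import json
p0,r0=np.array([.57092126,.31003455,.02936332]),wx([.258,.048,.965,-.012])
B0=R.from_euler('Z',-5.5,degrees=True); O0=np.array([.624,.3045,0])
tr=r0.inv()*B0; to=r0.inv().apply(O0-p0)     # boat in tool
def tool(o,h,t=0):
    B=R.from_euler('ZY',[h,t],degrees=True); r=B*tr.inv(); return np.array(o)-r.apply(to),r
def spout(sp,h,t):
    B=R.from_euler('ZY',[h,t],degrees=True); return tool(np.array(sp)-B.apply([.043,0,.005]),h,t)
def rows(poses,p=None,r=None):
    if p is None: p,r,_=now()
    q=None
    for P in poses:
        q,c=ik(*P,sense()['q'] if q is None else q); print(json.dumps(rel(p,r,*P)),'' if c<1e-5 else 'IKFAIL',q[3].round(2))
E
python3 - <<'E'
from plan import *
p,r,s=now()
rows([tool(O0+[0,0,z],-5.5) for z in (.01,.03,.06,.09,.12,.135,.14)])
print('carry')
a=tool(O0+[0,0,.14],-5.5)
S0=np.array([.5786,-.0115,.085]); B=R.from_euler('Z',-30,degrees=True); O1=S0-B.apply([.043,0,.005]); O1[2]=.13
A0=O0+[0,0,.14]
u=np.linspace(0,1,15)[1:]; u=u*u*(3-2*u)
rows([tool(A0+(O1-A0)*x,-5.5-24.5*x) for x in u],*a)
E
```

```text
[[-0.005, 0.0, -0.009], [-0.0, 0.0, 0.0]]  -0.53
[[-0.015, 0.0, -0.026], [-0.0, 0.0, 0.0]]  -0.5
[[-0.03, 0.0, -0.052], [-0.0, 0.0, 0.0]]  -0.46
[[-0.045, 0.0, -0.078], [-0.0, 0.0, 0.0]]  -0.42
[[-0.06, 0.0, -0.104], [-0.0, 0.0, 0.0]]  -0.39
[[-0.068, 0.0, -0.117], [-0.0, 0.0, 0.0]]  -0.38
[[-0.07, 0.0, -0.121], [-0.0, 0.0, 0.0]]  -0.38
carry
[[0.001, -0.004, -0.0], [0.2, -0.0, 0.3]]  -0.38
[[0.003, -0.015, -0.001], [0.7, -0.0, 1.2]]  -0.38
[[0.006, -0.033, -0.002], [1.4, -0.0, 2.5]]  -0.39
[[0.01, -0.055, -0.004], [2.4, -0.0, 4.2]]  -0.39
[[0.014, -0.081, -0.005], [3.6, -0.0, 6.2]]  -0.39
[[0.019, -0.11, -0.007], [4.8, -0.0, 8.4]]  -0.4
[[0.024, -0.139, -0.008], [6.1, -0.0, 10.6]]  -0.39
[[0.029, -0.169, -0.01], [7.4, -0.0, 12.9]]  -0.39
[[0.034, -0.198, -0.012], [8.7, -0.0, 15.0]]  -0.39
[[0.038, -0.224, -0.013], [9.8, -0.0, 17.0]]  -0.38
[[0.041, -0.246, -0.014], [10.8, -0.0, 18.7]]  -0.37
[[0.044, -0.264, -0.015], [11.5, -0.0, 20.1]]  -0.37
[[0.046, -0.275, -0.016], [12.0, -0.0, 20.9]]  -0.36
[[0.047, -0.279, -0.016], [12.2, -0.0, 21.2]]  -0.36
```

{"name": "move_arm", "arguments": {
  "rows": [
    [[-0.005,0,-0.009],[0,0,0]],
    [[-0.015,0,-0.026],[0,0,0]],
    [[-0.03,0,-0.052],[0,0,0]],
    [[-0.045,0,-0.078],[0,0,0]],
    [[-0.06,0,-0.104],[0,0,0]],
    [[-0.068,0,-0.117],[0,0,0]],
    [[-0.07,0,-0.121],[0,0,0]],
    [[-0.07,0,-0.121],[0,0,0]]
  ]
}}

```text
time: 14.35
tcp_pos: [0.5709, 0.3097, 0.1687]
tcp_rot: [0.258, 0.048, 0.965, -0.012]
ft_force: [0.7, -0.1, -1.0]
opening: 0.147
grasp_force: 30.0
```

{"name": "move_arm", "arguments": {
  "rows": [
    [[0.001,-0.004,0],[0.2,0,0.3]],
    [[0.003,-0.015,-0.001],[0.7,0,1.2]],
    [[0.006,-0.033,-0.002],[1.4,0,2.5]],
    [[0.01,-0.055,-0.004],[2.4,0,4.2]],
    [[0.014,-0.081,-0.005],[3.6,0,6.2]],
    [[0.019,-0.11,-0.007],[4.8,0,8.4]],
    [[0.024,-0.139,-0.008],[6.1,0,10.6]],
    [[0.029,-0.169,-0.01],[7.4,0,12.9]],
    [[0.034,-0.198,-0.012],[8.7,0,15]],
    [[0.038,-0.224,-0.013],[9.8,0,17]],
    [[0.041,-0.246,-0.014],[10.8,0,18.7]],
    [[0.044,-0.264,-0.015],[11.5,0,20.1]]
  ]
}}

```text
time: 15.55
tcp_pos: [0.4981, 0.0497, 0.1587]
tcp_rot: [0.25, 0.242, 0.935, -0.064]
ft_force: [0.4, 0.0, -0.7]
opening: 0.149
grasp_force: 30.0
```

```bash
python3 - <<'E'
from plan import *
p,r,s=now(); print(s['time'],s['opening'],s['grasp_force'],s['ft_force'])
for c in ('wrist','top','scene'):
  d=cam(c)
  if c=='scene': cv2.imwrite('pics/s5.png',cv2.resize(d['frame'][120:320,200:440,::-1],None,fx=3,fy=3)[:600,:])
  for n in ['well_mouth','blue_boat','blue_boat_spout','blue_boat_grip','ball_center','cover_knob']:
    print(c,n,[(np.round(w(d,q['xyz']),4).tolist(),round(q['conf'],2)) for q in spotter.pinpoint(c,n)[:3]])
p,r,s=now(); B=r*tr; o=p+r.apply(to); print('model origin',o,'spout',o+B.apply([.043,0,.005]),'grip',o+B.apply([-.06,0,.041]))
E
```

```text
15.55 0.14872169808554564 30.000108182430267 [ 0.37942728  0.00737041 -0.73545087]
wrist well_mouth [([0.5865, -0.0192, 0.0353], 0.9), ([0.6657, -0.1968, 0.0253], 0.75), ([0.3946, -0.1095, 0.024], 0.71)]
wrist blue_boat [([0.5427, 0.0229, 0.1276], 0.91)]
wrist blue_boat_spout [([0.5812, 0.0017, 0.1328], 0.92)]
wrist blue_boat_grip [([0.4954, 0.0521, 0.1686], 0.61)]
wrist ball_center [([0.5785, 0.0026, 0.1314], 0.34)]
wrist cover_knob [([0.6412, 0.0389, 0.0533], 0.69), ([0.3963, -0.1248, 0.0371], 0.57)]
top well_mouth [([0.5859, -0.0183, 0.0393], 0.73), ([0.6631, -0.1928, 0.0256], 0.72), ([0.4502, -0.251, -0.0008], 0.71)]
top blue_boat [([0.5472, 0.029, 0.1275], 0.56), ([0.4498, -0.2529, -0.0012], 0.19)]
top blue_boat_spout [([0.5854, 0.0046, 0.1363], 0.54)]
top blue_boat_grip [([0.492, 0.0564, 0.1692], 0.76)]
top ball_center [([0.5363, 0.0159, 0.1426], 0.52), ([0.5838, 0.0055, 0.1365], 0.41)]
top cover_knob [([0.3957, -0.1198, 0.0372], 0.68), ([0.6668, -0.2052, 0.0383], 0.62), ([0.6466, 0.0363, 0.0538], 0.51)]
scene well_mouth [([0.6612, -0.1955, 0.0243], 0.96), ([0.3921, -0.1127, 0.0297], 0.79), ([0.5844, -0.0175, 0.035], 0.7)]
scene blue_boat [([0.5442, 0.0271, 0.1307], 0.7)]
scene blue_boat_spout [([0.5852, 0.0057, 0.1391], 0.74), ([0.647, 0.0398, 0.056], 0.24)]
scene blue_boat_grip [([0.4943, 0.06, 0.1694], 0.63)]
scene ball_center [([0.5389, 0.0183, 0.1434], 0.41), ([0.5882, -0.0138, 0.0373], 0.22)]
scene cover_knob [([0.648, 0.0403, 0.0548], 0.72), ([0.6695, -0.2065, 0.0388], 0.51), ([0.4013, -0.122, 0.0398], 0.4)]
model origin [0.54625343 0.02568634 0.13035366] spout [0.58398571 0.00506525 0.1353582 ] grip [0.49358676 0.05443947 0.17134731]
```

View pics/s5.png

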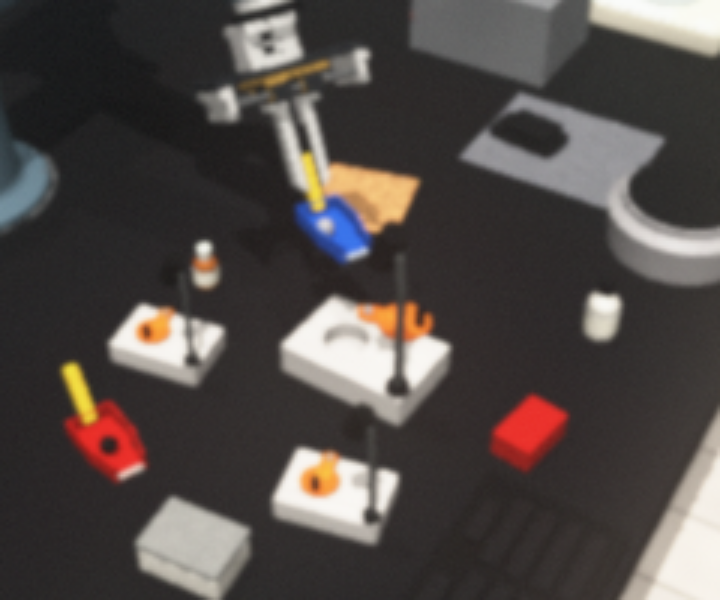

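The picture shows the blue boat held upright with the ball aboard at (325,225). The well at (345,335) is fully open, and the cover is swung aside at (405,320).

```bash
python3 - <<'E'
from plan import *
p,r,s=now(); o=p+r.apply(to)
c=np.array([.579,-.013]); s0=np.array([.584,.005,.135])
def mk(u,z,t,h): return spout([*(s0[:2]+(c-s0[:2])*u),z],h,t)
A=[mk(.35,.128,0,-29.3),mk(.75,.118,0,-29.7),mk(1,.108,2,-30),mk(1,.098,5,-30),mk(1,.088,8,-30),mk(1,.08,11,-30),mk(1,.073,14,-30),mk(1,.067,17,-30),mk(1,.062,20,-30),mk(1,.058,23,-30),mk(1,.054,26,-30),mk(1,.052,29,-30)]
rows(A)
print('B'); rows([mk(1,.051,t,-30) for t in (31,33,35,37,39,41,43,45,45.5)],*A[-1])
E
```

```text
[[0.002, -0.005, 0.007], [0.3, 0.0, 0.5]]  -0.37
[[0.006, -0.012, 0.017], [0.5, 0.0, 0.9]]  -0.38
[[0.007, -0.016, 0.023], [0.7, 2.0, 1.2]]  -0.34
[[0.009, -0.016, 0.029], [0.7, 5.0, 1.2]]  -0.28
[[0.009, -0.016, 0.034], [0.6, 8.0, 1.2]]  -0.23
[[0.009, -0.016, 0.038], [0.6, 11.0, 1.2]]  -0.19
[[0.008, -0.016, 0.041], [0.6, 14.0, 1.2]]  -0.15
[[0.007, -0.016, 0.044], [0.6, 17.0, 1.2]]  -0.11
[[0.005, -0.016, 0.045], [0.6, 20.0, 1.3]]  -0.08
[[0.002, -0.016, 0.047], [0.5, 23.0, 1.3]]  -0.05
[[-0.001, -0.016, 0.048], [0.5, 26.0, 1.3]]  -0.03
[[-0.005, -0.017, 0.048], [0.5, 29.0, 1.3]]  -0.01
B
[[-0.002, 0.0, -0.001], [0.0, 2.0, -0.0]]  0.01
[[-0.005, 0.0, -0.004], [0.0, 4.0, -0.0]]  0.02
[[-0.008, 0.0, -0.006], [0.0, 6.0, -0.0]]  0.03
[[-0.01, 0.0, -0.008], [0.0, 8.0, -0.0]]  0.04
[[-0.013, 0.0, -0.01], [0.0, 10.0, -0.0]]  0.05
[[-0.016, 0.0, -0.012], [0.0, 12.0, -0.0]]  0.06
[[-0.019, 0.0, -0.014], [0.0, 14.0, -0.0]]  0.07
[[-0.022, 0.0, -0.016], [0.1, 16.0, -0.0]]  0.08
[[-0.023, 0.0, -0.016], [0.1, 16.5, -0.0]]  0.08
```

{"name": "move_arm", "arguments": {
  "rows": [
    [[0.002,-0.005,0.007],[0.3,0,0.5]],
    [[0.006,-0.012,0.017],[0.5,0,0.9]],
    [[0.007,-0.016,0.023],[0.7,2,1.2]],
    [[0.009,-0.016,0.029],[0.7,5,1.2]],
    [[0.009,-0.016,0.034],[0.6,8,1.2]],
    [[0.009,-0.016,0.038],[0.6,11,1.2]],
    [[0.008,-0.016,0.041],[0.6,14,1.2]],
    [[0.007,-0.016,0.044],[0.6,17,1.2]],
    [[0.005,-0.016,0.045],[0.6,20,1.3]],
    [[0.002,-0.016,0.047],[0.5,23,1.3]],
    [[-0.001,-0.016,0.048],[0.5,26,1.3]],
    [[-0.005,-0.017,0.048],[0.5,29,1.3]]
  ]
}}

```text
time: 17.8
tcp_pos: [0.5157, 0.0225, 0.1193]
tcp_rot: [0.006, 0.261, 0.965, -0.002]
ft_force: [0.5, 0.2, -1.2]
opening: 0.146
grasp_force: 30.0
```

```bash
python3 - <<'E'
from plan import *
for c in ('wrist','scene','top'):
  d=cam(c)
  for n in ['blue_boat_spout','well_mouth','ball_center']:
    print(c,n,[(np.round(w(d,q['xyz']),4).tolist(),round(q['conf'],2)) for q in spotter.pinpoint(c,n)[:3]])
p,r,s=now(); B=r*tr; o=p+r.apply(to); print('spout',o+B.apply([.043,0,.005]),s['ft_force'],s['q'])
rows([spout([.579,-.013,.051],-30,t) for t in (31,33,35,37,39,41,43,45,45.5)])
E
```

```text
wrist blue_boat_spout [([0.5764, -0.0156, 0.0519], 0.59)]
wrist well_mouth [([0.3927, -0.1119, 0.0266], 0.71), ([0.5859, -0.0172, 0.0394], 0.66), ([0.576, -0.0158, 0.049], 0.66)]
wrist ball_center [([0.6014, -0.0189, 0.019], 0.51)]
scene blue_boat_spout [([0.5769, -0.0154, 0.059], 0.8), ([0.5829, -0.0128, -0.0003], 0.57)]
scene well_mouth [([0.3916, -0.1125, 0.029], 0.93), ([0.665, -0.1929, 0.0244], 0.91)]
scene ball_center []
top blue_boat_spout [([0.4505, -0.249, -0.0001], 0.65), ([0.5798, -0.0128, 0.0538], 0.39)]
top well_mouth [([0.3937, -0.1115, 0.0252], 0.89), ([0.5841, -0.0177, 0.0364], 0.75), ([0.663, -0.1968, 0.0253], 0.55)]
top ball_center [([0.5986, -0.0214, 0.0204], 0.45)]
spout [ 0.5786335  -0.01323799  0.05260183] [-0.56744194 -0.7856898   0.19375923] [-0.17116738  0.01898851  1.97230036 -0.00659913  1.13481939 -1.21255968]
[[-0.003, 0.0, -0.001], [-0.0, 2.0, 0.0]]  0.01
[[-0.005, 0.0, -0.003], [0.0, 4.0, 0.0]]  0.02
[[-0.008, 0.0, -0.005], [0.0, 6.0, 0.0]]  0.03
[[-0.011, 0.0, -0.008], [0.0, 8.0, 0.0]]  0.04
[[-0.013, 0.0, -0.01], [0.0, 10.0, 0.0]]  0.05
[[-0.016, 0.0, -0.012], [0.0, 12.0, 0.0]]  0.06
[[-0.019, 0.0, -0.014], [0.0, 14.0, 0.0]]  0.07
[[-0.022, 0.0, -0.015], [0.0, 16.0, 0.0]]  0.08
[[-0.023, 0.0, -0.016], [0.0, 16.5, 0.0]]  0.08
```

The ball seems to be in the well already (z about 0.02). I still tip to 45° and hold, as asked.

{"name": "move_arm", "arguments": {
  "rows": [
    [[-0.003,0,-0.001],[0,2,0]],
    [[-0.005,0,-0.003],[0,4,0]],
    [[-0.008,0,-0.005],[0,6,0]],
    [[-0.011,0,-0.008],[0,8,0]],
    [[-0.013,0,-0.01],[0,10,0]],
    [[-0.016,0,-0.012],[0,12,0]],
    [[-0.019,0,-0.014],[0,14,0]],
    [[-0.022,0,-0.015],[0,16,0]],
    [[-0.022,0,-0.015],[0,16,0]],
    [[-0.022,0,-0.015],[0,16,0]],
    [[-0.022,0,-0.015],[0,16,0]],
    [[-0.022,0,-0.015],[0,16,0]]
  ]
}}

```text
time: 19.6
tcp_pos: [0.5347, 0.0125, 0.136]
tcp_rot: [-0.126, 0.258, 0.957, 0.034]
ft_force: [0.0, 0.2, -0.3]
opening: 0.148
grasp_force: 30.0
```

{"name": "move_arm", "arguments": {
  "rows": [
    [[0,0,0],[0,0,0]],
    [[0,0,0],[0,0,0]],
    [[0,0,0],[0,0,0]],
    [[0,0,0],[0,0,0]],
    [[0,0,0],[0,0,0]],
    [[0,0,0],[0,0,0]],
    [[0,0,0],[0,0,0]],
    [[0,0,0],[0,0,0]],
    [[0,0,0],[0,0,0]],
    [[0,0,0],[0,0,0]],
    [[0,0,0],[0,0,0]],
    [[0,0,0],[0,0,0]]
  ]
}}

```text
time: 20.8
tcp_pos: [0.535, 0.0122, 0.1359]
tcp_rot: [-0.127, 0.258, 0.957, 0.034]
ft_force: [-0.1, -0.0, -1.8]
opening: 0.151
grasp_force: 30.0
```

```bash
python3 - <<'E'
from plan import *
for c in ('wrist','scene','top'):
  d=cam(c)
  if c=='wrist': save(d,'w6.png')
  print(c,[(np.round(w(d,q['xyz']),4).tolist(),round(q['conf'],2)) for q in spotter.pinpoint(c,'ball_center')[:3]])
p,r,s=now(); B=r*tr; o=p+r.apply(to); print('spout',o+B.apply([.043,0,.005]),s['ft_force'],B.as_euler('ZYX',degrees=True),s['time'],s['opening'])
A=[spout([.578,-.012,z],-30,t) for t,z in ((42,.055),(37,.062),(32,.07),(26,.08),(20,.09),(14,.1),(8,.11),(3,.12),(0,.13),(0,.135))]
rows(A)
print('carry')
o0=np.array([.578,-.012,.135])-R.from_euler('Z',-30,degrees=True).apply([.043,0,.005]); o1=np.array([.4455,.249,.11])
u=np.linspace(0,1,13)[1:]; u=u*u*(3-2*u)
rows([tool(o0+(o1-o0)*x,-30-30*x) for x in u],*A[-1])
E
```

```text
wrist [([0.5973, -0.0214, 0.0181], 0.83)]
scene [([0.582, -0.0133, 0.0019], 0.67)]
top []
spout [ 0.5789811  -0.01354154  0.05058568] [-0.04369045  0.73208609 -1.08033904] [-29.96491887  44.99304563   0.061311  ] 21.1 0.14508863335388664
[[0.006, 0.001, -0.0], [0.0, -3.0, 0.0]]  0.06
[[0.013, 0.001, -0.0], [0.0, -8.0, 0.0]]  0.04
[[0.02, 0.001, -0.001], [0.0, -13.0, -0.0]]  0.01
[[0.028, 0.001, -0.001], [-0.0, -19.0, -0.0]]  -0.03
[[0.034, 0.001, -0.001], [-0.0, -25.0, -0.0]]  -0.08
[[0.04, 0.001, -0.001], [-0.1, -31.0, -0.0]]  -0.14
[[0.044, 0.001, -0.0], [-0.1, -37.0, -0.0]]  -0.22
[[0.048, 0.001, -0.001], [-0.1, -42.0, -0.0]]  -0.31
[[0.05, 0.001, -0.006], [-0.1, -45.0, -0.0]]  -0.36
[[0.052, 0.001, -0.01], [-0.1, -45.0, -0.0]]  -0.36
carry
[[0.004, 0.004, -0.002], [0.3, -0.0, 0.5]]  -0.37
[[0.014, 0.014, -0.006], [1.1, -0.0, 1.9]]  -0.41
[[0.029, 0.029, -0.013], [2.3, -0.0, 4.1]]  -0.46
[[0.048, 0.048, -0.021], [3.9, -0.0, 6.7]]  -0.51
[[0.069, 0.07, -0.031], [5.6, -0.0, 9.8]]  -0.55
[[0.091, 0.093, -0.041], [7.5, -0.0, 13.0]]  -0.58
[[0.113, 0.116, -0.051], [9.3, -0.0, 16.2]]  -0.58
[[0.134, 0.138, -0.06], [11.1, -0.0, 19.3]]  -0.58
[[0.152, 0.157, -0.068], [12.6, -0.0, 21.9]]  -0.57
[[0.167, 0.172, -0.074], [13.9, -0.0, 24.1]]  -0.56
[[0.176, 0.182, -0.078], [14.7, -0.0, 25.5]]  -0.55
[[0.18, 0.186, -0.08], [15.0, -0.0, 26.0]]  -0.55
```

View pics/w6.png

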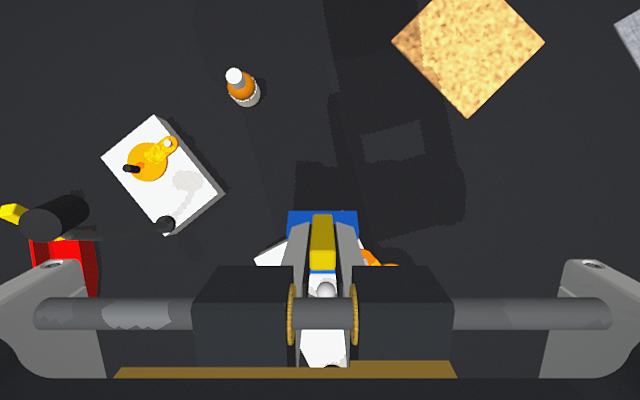

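The boat is at 45°. The ball at (325,290) lies beyond the lip, and it measured z about 0.02, so it is in the well. Now I raise the boat, level it and carry it to the pad.

{"name": "move_arm", "arguments": {
  "rows": [
    [[0.006,0.001,0],[0,-3,0]],
    [[0.013,0.001,0],[0,-8,0]],
    [[0.02,0.001,-0.001],[0,-13,0]],
    [[0.028,0.001,-0.001],[0,-19,0]],
    [[0.034,0.001,-0.001],[0,-25,0]],
    [[0.04,0.001,-0.001],[0,-31,0]],
    [[0.044,0.001,0],[0,-37,0]],
    [[0.048,0.001,-0.001],[0,-42,0]],
    [[0.05,0.001,-0.006],[0,-45,0]],
    [[0.052,0.001,-0.01],[0,-45,0]],
    [[0.052,0.001,-0.01],[0,-45,0]]
  ]
}}

```text
time: 22.2
tcp_pos: [0.4949, 0.0372, 0.1603]
tcp_rot: [0.25, 0.252, 0.933, -0.067]
ft_force: [0.3, 0.7, -0.3]
opening: 0.146
grasp_force: 30.0
```

{"name": "move_arm", "arguments": {
  "rows": [
    [[0.004,0.004,-0.002],[0.3,0,0.5]],
    [[0.014,0.014,-0.006],[1.1,0,1.9]],
    [[0.029,0.029,-0.013],[2.3,0,4.1]],
    [[0.048,0.048,-0.021],[3.9,0,6.7]],
    [[0.069,0.07,-0.031],[5.6,0,9.8]],
    [[0.091,0.093,-0.041],[7.5,0,13]],
    [[0.113,0.116,-0.051],[9.3,0,16.2]],
    [[0.134,0.138,-0.06],[11.1,0,19.3]],
    [[0.152,0.157,-0.068],[12.6,0,21.9]],
    [[0.167,0.172,-0.074],[13.9,0,24.1]],
    [[0.176,0.182,-0.078],[14.7,0,25.5]],
    [[0.18,0.186,-0.08],[15,0,26]]
  ]
}}

```text
time: 23.4
tcp_pos: [0.4193, 0.2978, 0.1385]
tcp_rot: [0.223, 0.485, 0.836, -0.13]
ft_force: [-0.4, -0.3, -1.1]
opening: 0.148
grasp_force: 30.0
```

```bash
python3 - <<'E'
from plan import *
p,r,s=now(); B=r*tr; o=p+r.apply(to); print('origin',o,B.as_euler('ZYX',degrees=True),s['time'])
for c in ('top','scene','wrist'):
  d=cam(c)
  for n in ['pad','blue_boat','ball_center']: print(c,n,[(np.round(w(d,q['xyz']),4).tolist(),round(q['conf'],2)) for q in spotter.pinpoint(c,n)[:3]])
  if c=='top':
    f=d['frame']; h=cv2.cvtColor(f,cv2.COLOR_RGB2HSV); P=pts(d,(h[...,0]>8)&(h[...,0]<25)&(h[...,1]>60)&(h[...,2]>120))
    P=P[(abs(P[:,0]-.445)<.1)&(abs(P[:,1]-.249)<.1)&(P[:,2]<.02)]; print('pad px',len(P),P.min(0),P.max(0))
rows([tool([.4455,.249,z],-60) for z in (.09,.06,.035,.02,.012,.008,.005)])
E
```

```text
origin [0.44554829 0.25129778 0.10906835] [-6.00423231e+01  3.96432209e-02 -1.42597168e-01] 23.4
top pad [([0.4463, 0.2473, -0.0003], 0.67)]
top blue_boat [([0.4483, 0.2561, 0.1061], 0.95)]
top ball_center [([0.6008, -0.0196, 0.0238], 0.41), ([0.5841, -0.0197, 0.001], 0.37)]
pad px 757 [ 0.37587228  0.17428923 -0.0088359 ] [0.519779   0.32003829 0.01423269]
scene pad [([0.4468, 0.2496, 0.0032], 0.63)]
scene blue_boat [([0.4439, 0.2494, 0.1089], 0.57), ([0.4514, -0.2461, -0.0008], 0.57)]
scene ball_center []
wrist pad [([0.445, 0.2483, -0.0017], 0.72)]
wrist blue_boat [([0.4431, 0.2509, 0.1078], 0.61)]
wrist ball_center [([0.5754, 0.4814, 0.0053], 0.25)]
[[0.009, 0.0, 0.017], [-0.1, 0.0, 0.0]]  -0.55
[[0.024, 0.0, 0.043], [-0.1, 0.0, 0.0]]  -0.57
[[0.036, 0.0, 0.065], [-0.1, 0.0, 0.0]]  -0.58
[[0.044, 0.0, 0.078], [-0.1, 0.0, 0.0]]  -0.59
[[0.048, 0.0, 0.085], [-0.1, 0.0, 0.0]]  -0.59
[[0.05, 0.0, 0.088], [-0.1, 0.0, 0.0]]  -0.59
[[0.051, 0.0, 0.091], [-0.1, 0.0, 0.0]]  -0.59
```

{"name": "move_arm", "arguments": {
  "rows": [
    [[0.009,0,0.017],[0,0,0]],
    [[0.024,0,0.043],[0,0,0]],
    [[0.036,0,0.065],[0,0,0]],
    [[0.044,0,0.078],[0,0,0]],
    [[0.048,0,0.085],[0,0,0]],
    [[0.05,0,0.088],[0,0,0]],
    [[0.05,0,0.09],[0,0,0]],
    [[0.05,0,0.09],[0,0,0]],
    [[0.05,0,0.09],[0,0,0]]
  ]
}}

```text
time: 24.9
tcp_pos: [0.4199, 0.2953, 0.0365]
tcp_rot: [0.224, 0.485, 0.836, -0.129]
ft_force: [-0.4, 0.1, -0.8]
opening: 0.147
grasp_force: 30.0
```

```bash
python3 - <<'E'
from plan import *
p,r,s=now(); B=r*tr; o=p+r.apply(to); print('origin',o,s['time'],s['ft_force'],s['torque'])
rows([tool([.4455,.2485,z],-60) for z in (.006,.005,.004,.003)])
d=cam('scene'); K=np.array(d['intrinsics']); u=K@(d['M']@np.array([.445,.25,.02])+d['t']); u=(u/u[2])[:2].astype(int)
cv2.imwrite('pics/s7.png',cv2.resize(d['frame'][u[1]-50:u[1]+50,u[0]-65:u[0]+65,::-1],None,fx=6,fy=6))
print(u)
E
```

```text
origin [0.44619276 0.24887534 0.00714716] 24.9 [-0.41218824  0.14555474 -0.80807315] [ 0.29025721  0.0568124  -0.00991347]
[[0.001, -0.001, 0.001], [-0.0, 0.0, -0.0]]  -0.59
[[0.001, -0.001, 0.002], [-0.0, 0.0, -0.0]]  -0.6
[[0.002, -0.001, 0.003], [-0.0, 0.0, -0.0]]  -0.6
[[0.002, -0.001, 0.004], [-0.0, 0.0, -0.0]]  -0.6
[319 181]
```

View pics/s7.png

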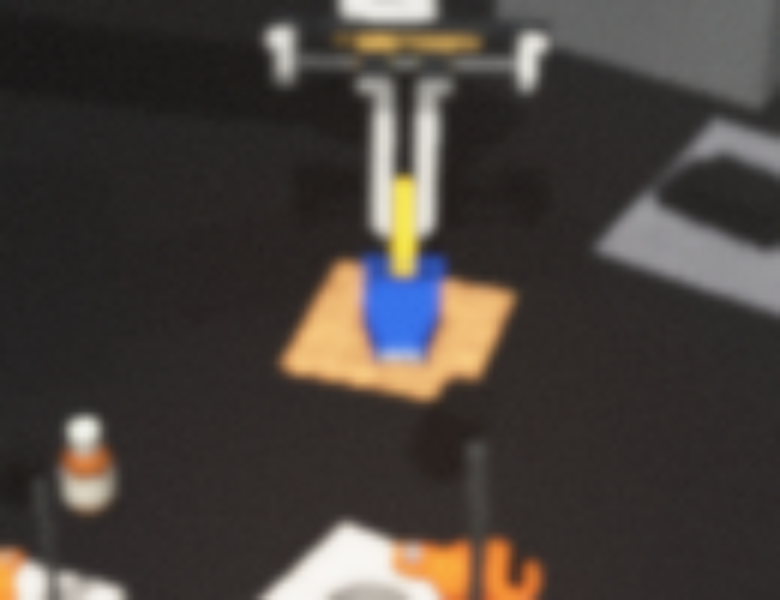

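The picture shows the empty boat upright, centred just over the pad at (400,310). I lower it the last millimetres.

{"name": "move_arm", "arguments": {
  "rows": [
    [[0.001,-0.001,0.001],[0,0,0]],
    [[0.001,-0.001,0.002],[0,0,0]],
    [[0.001,-0.001,0.003],[0,0,0]],
    [[0.001,-0.001,0.003],[0,0,0]],
    [[0.001,-0.001,0.003],[0,0,0]]
  ]
}}

```text
time: 25.45
tcp_pos: [0.419, 0.2942, 0.0333]
tcp_rot: [0.224, 0.485, 0.836, -0.13]
ft_force: [-2.8, 1.6, 6.2]
opening: 0.145
grasp_force: 30.0
```

{"name": "move_arm", "arguments": {
  "rows": [
    [[0,0,0],[0,0,0]],
    [[0,0,0],[0,0,0]],
    [[0,0,0],[0,0,0]],
    [[0,0,0],[0,0,0]],
    [[0,0,0],[0,0,0]],
    [[0,0,0],[0,0,0]]
  ],
  "gripper": 0
}}

```text
time: 26.05
tcp_pos: [0.4188, 0.2938, 0.0325]
tcp_rot: [0.223, 0.484, 0.836, -0.13]
ft_force: [0.2, 0.5, -0.1]
opening: 0.497
grasp_force: 0.0
```

{"name": "move_arm", "arguments": {
  "rows": [
    [[0,0,-0.01],[0,0,0]],
    [[0,0,-0.025],[0,0,0]],
    [[0,0,-0.045],[0,0,0]],
    [[0,0,-0.075],[0,0,0]],
    [[0,0,-0.11],[0,0,0]],
    [[0,0,-0.14],[0,0,0]],
    [[0,0,-0.16],[0,0,0]],
    [[0,0,-0.16],[0,0,0]],
    [[0,0,-0.16],[0,0,0]]
  ]
}}

```text
time: 26.95
tcp_pos: [0.379, 0.3635, 0.1716]
tcp_rot: [0.223, 0.484, 0.836, -0.129]
ft_force: [-0.2, 0.4, -0.6]
opening: 0.499
grasp_force: 0.0
```

```bash
python3 - <<'E'
from plan import *
p,r,s=now(); print(p,s['time'],s['ft_force'],s['opening'])
for c in ('wrist','scene','top'):
  d=cam(c)
  if c=='wrist': save(d,'w8.png')
  for n in ['blue_boat','blue_boat_spout','ball_center','pad','cover_knob','red_boat','vial']: print(c,n,[(np.round(w(d,q['xyz']),4).tolist(),round(q['conf'],2)) for q in spotter.pinpoint(c,n)[:3]])
E
```

```text
[0.3789853  0.3635204  0.17157521] 26.95 [-0.21243439  0.40418079 -0.56269007] 0.49881607675573963
wrist blue_boat [([0.3791, 0.0076, 0.0018], 0.64), ([0.4439, 0.2487, 0.0061], 0.58)]
wrist blue_boat_spout [([0.4638, 0.2065, 0.0072], 0.67)]
wrist ball_center []
wrist pad []
wrist cover_knob [([0.6732, -0.2093, 0.0388], 0.51), ([0.5855, -0.0132, -0.0029], 0.43)]
wrist red_boat []
wrist vial [([0.3765, 0.006, 0.0018], 0.39)]
scene blue_boat [([0.4445, 0.251, 0.0032], 0.76)]
scene blue_boat_spout [([0.4647, 0.2107, 0.0156], 0.54)]
scene ball_center []
scene pad [([0.4459, 0.2505, 0.0017], 0.64)]
scene cover_knob [([0.6652, -0.2055, 0.0403], 0.64), ([0.6493, 0.0401, 0.0551], 0.63), ([0.4001, -0.1209, 0.0441], 0.53)]
scene red_boat [([0.4472, -0.2475, -0.0015], 0.87)]
scene vial [([0.3792, 0.0096, 0.0025], 0.59)]
top blue_boat [([0.4483, 0.2512, -0.0006], 0.67)]
top blue_boat_spout [([0.4686, 0.2126, 0.0126], 0.8)]
top ball_center [([0.5981, -0.0239, 0.0212], 0.54), ([0.3762, 0.0089, -0.0004], 0.48), ([0.5856, -0.0177, 0.0002], 0.35)]
top pad [([0.4455, 0.2473, -0.0014], 0.61)]
top cover_knob [([0.6672, -0.208, 0.0404], 0.69), ([0.6444, 0.0356, 0.0558], 0.6), ([0.3948, -0.1229, 0.0389], 0.49)]
top red_boat [([0.4506, -0.2514, -0.0046], 0.85)]
top vial [([0.3781, 0.0117, 0.0006], 0.36)]
```

View pics/w8.png

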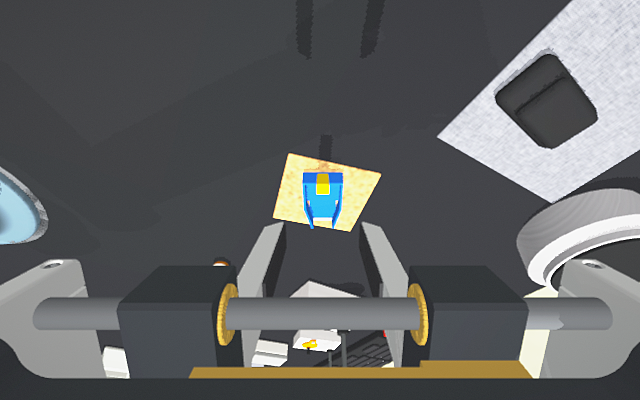

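The empty boat stands upright on the middle of the pad at (323,200). The ball measures in the well, the cover is open, and the gripper is clear.

```bash
python3 -c "
from station import ticket
print(ticket.job_done())"
```

```text
the job is handed in; nothing more can be done
None
```

The job is handed in after about 27 s: the cover is open (about 1.8 rad), the ball is in the well, and the boat is upright on the middle of the pad; the ball rolled out at or before 29° of tilt, earlier than the 37° expected, and I then held 45° for over a second.

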